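Roll the board shuttle to the index pointer

ROBOT

A 6-joint arm with a two-finger parallel gripper is mounted at the origin on the work surface. World frame = base frame: x ahead of the robot, y to its left, z up, the work surface at z = 0. Lengths are in m, angles in rad, forces in N, time in s.
With the tool pointing down it reaches from about 0.325 to 1 m from the base axis. Payload 5.1 kg.
Tool frame: the origin (TCP) lies on the centre line of the jaws, within the pads' length; the fingertips stand ctrl.tip_reach ahead of it and the grasp point (between the pads) lies 8 mm behind it (ctrl.tip_reach is the distance from the TCP to the fingertips, in m); z points along the fingers, y is the direction in which the jaws open and shut (so a half turn about z gives the same grasp; the last joint's range is limited). The gripper opens to 85 mm and grips with 20 to 120 N. Pads are 22 mm wide; open, the fingers measure 114 mm over their backs; the gripper's body (76 mm by 85 mm) begins 54 mm behind the grasp point. The pads swing forward as they close: fully open they stand 13 mm farther back than shut.
Start: joints at [1.092, 0.124, 1.65, -0, 1.367, -0.083], TCP at [0.251, 0.6, 0.242] pointing down, gripper open.
Joint ranges: [-2.61, 2.61], [-1.02, 2.33], [0.03, 2.71], [-1.35, 4.49], [0.32, 2.68], [-2.91, 2.91]. Speed limits (rad/s): [2.57, 2.57, 3.14, 3.14, 3.14, 3.14].

INTERFACE

Orientations are given as a unit quaternion [w, x, y, z].
In Python, from station import read_state, camera, camera_params, ctrl gives the robot as it stands.
- The arm moves only by the tool carry_out, never from a script. Its argument "increments" is a list that holds one entry, the list of rows, each a list of 7 numbers: the shift along the tool's x, y, z in cm, then the turn, a rotation vector about the tool's x, y, z in rad, then the finger opening in cm, from 0 to 8.54. In form: [[[dx, dy, dz, rx, ry, rz, grip], ...]]. A call has 1 to 12 rows; each row is the pose to reach, as a shift and turn from the pose commanded when the call began, along the tool's axes at that moment; what a row does not reach only later rows make up. A row lasts 1/8 s, in which the tool goes at most 62.5 mm and 10.7 degrees, less where a joint would pass 70% of its speed; a pose out of reach is approached as far as the arm can. A call with a gripper value outside its range is refused whole. The fingers move at their own pace and stop on an object; "force" is the grip in N (left out, the last holds). Time passes only in rows, so rows that repeat a pose let the fingers close. It gives the time, the measured TCP pose, the force and the opening at its end, in the units of the state.
- read_state(): the state, without advancing time (a new reading comes with each control period).
- camera(name): name is "scene" or "top" or "wrist"; returns the picture (480x640x3 uint8, blue, green, red); there is no depth.
- camera_params(name): a dict with "fx", "fy", "cx", "cy" (pixels), "R" (3x3) and "t" (3): a world point X has camera coordinates R X + t; the wrist camera has in their place "mount" (4x4, takes a point from camera to tool coordinates, whose origin is the TCP and whose axes are the flange's). Camera axes: x right, y down, z forward; pixel columns grow to the right and rows downward; lengths in m; the calibration is good to about 2 mm. A picture is of the moment at which its call begins: read the wrist's pose just before it. camera_params takes no time and is no camera call.
- ctrl.sign_off(): hands the job in, once; it reports no verdict.
The state is a dict: "time_s": time; "joint_positions": joint angles; "joint_vel": joint speeds; "joint_torque": joint torques, N m; "tcp_pos": TCP position; "orientation": TCP orientation; "ft_force": force on the tool from outside, world axes, zero at the start; "ft_torque": the same for the moment, N m; "grip_width": opening from 0.0 (shut) to 1.0 (fully open).
Only numpy, scipy, OpenCV 4.12 (cv2) and the standard library are available. Lean on these libraries where they do the work, as an engineer would, in place of code of your own. Each camera call takes 0.05 s, during which the arm holds its last target. There are 200 camera calls.

TASK

Push the heavy, almost frictionless board shuttle along its trough by the sprung rubber noses at its ends and brake it (it bounces back off anything that stands rigidly in its way) so that, let go, it stands still with its index blade level with the pointer clamped on the trough wall. Keep it at an easy pace, never let it run into the rubber buffer at either end, and do not touch the board nest on top of it or disturb the other things on the bench. Finish with the hand clear and the shuttle standing still at the pointer.

Things in the scene. Friction and masses are not known exactly. Their poses are not given: they have to be found in the camera images.
- bed: Fixed level aluminium trough, 136 mm wide (x), 640 mm long (y), ends open, floor 12 mm thick. Side walls 6 mm thick, 124 mm apart inside, top 80 mm above the table; they cover the shuttle's sides, so it cannot be gripped. Origin: centre of the underside, on the table. +y is the way the shuttle has to travel, +x the pointer's side. Position and yaw vary.
- shuttle (a joint): Travel of the shuttle along the bed's +y, m: its centre is at bed y = -0.200 + this value. 0 is against the rear buffer, 0.420 against the front one. Steel block on bearings, 112 mm wide, 120 mm long (y) without its noses, 2.1 kg nominal (0.7 to 1.4 times). Friction only about 0.008 N plus 0.03 N per m/s: let go at 0.02 m/s it rolls on about 45 mm, at 0.005 m/s about 3 mm.
- index (a point): Point on the shuttle's centre line, middle of its length, 80 mm above the table. The steel index blade (4 mm thick along y, its top 115 mm above the table) stands at the same y, 46 mm towards +x.
- rear_tip (a point): Tip of the rear nose (bed -y end), 56 mm above the table. The nose is a round rubber bar, 44 mm in diameter, 100 mm wide (x), lying across the trough; at rest its tip stands 20 mm out from the block's end, 80 mm from the shuttle's centre. Push it with shut fingers from above to drive the shuttle along +y.
- front_tip (a point): Tip of the front nose (bed +y end), the same as the rear one: push it to brake the shuttle, or to drive it along -y.
- front_buffer (a point): Middle of the inner face of the front buffer, at bed y = +280 mm: a rubber block on the trough floor, 60 mm wide, 20 mm thick, top 33 mm above the table. Fingers and the shuttle's nose pass above it; the shuttle's block must not reach it.
- rear_buffer (a point): The same for the rear buffer, at bed y = -260 mm.
- rear_nose (a joint): Spring compression of the rear nose, m: 0 at rest, 0.020 fully in. Spring 30 N/m nominal, hardly damped: the push on the shuttle is 30 N/m times this value, and the spring gives back what it takes (the shuttle on it swings with about 1.7 s period).
- front_nose (a joint): Spring compression of the front nose, the same.
- nest (a point): Middle of the circuit board, 91 mm above the table. Board nest on top of the shuttle: black tray with a green circuit board, 108 mm by 106 mm, from 80 to 99 mm above the table (the index blade up to 115 mm); it ends 7 mm short of the block's ends. Not to be touched.
- pointer: Small dark steel clamp (34 mm along y) on the top of the +x wall of the trough, with an upright blade, 4 mm thick, up to 117 mm above the table. Origin: on the wall's top, 80 mm above the table, at the blade's middle; axes parallel to the bed's. Its y in the bed frame (0.13 to 0.18 m) is where the shuttle's index blade must stop.
- multimeter: Bystander: blue multimeter, 145 x 75 x 37 mm, lying on the robot's side of the trough.
- flux_bottle: Bystander: white bottle, 40 mm across, 100 mm high, beyond the trough.
- spool: Bystander: grey spool, 54 mm across, 50 mm high, beyond the trough.
- screwdriver: Bystander: screwdriver, 160 mm long, on the robot's side of the trough.
- tin: Bystander: open steel tin, 70 mm across, 40 mm high, beyond the trough.
- parts_tray: Bystander: clear tray with three compartments, 90 x 130 x 25 mm, on the robot's side of the trough.

How it is judged:
On the way, in this order (a step that is already met when the one before it is completed fails the run):
1. the shuttle is under way (distance of index from where it was at the start of the episode above 0.06 m), for 0.1 s.
2. the shuttle stands still at the pointer, hand off, for 1.5 s (y of index in the frame of pointer between -0.015 and 0.015 m and velocity of joint shuttle between -0.006 and 0.006 m/s and contact force between the arm and shuttle below 0.1 N), for 1.5 s.
At the end, for the whole second after the job is handed in: The shuttle's index blade is within 15 mm of the pointer along the trough and its speed is under 6 mm/s, released (y of index in the frame of pointer between -0.015 and 0.015 m and velocity of joint shuttle between -0.006 and 0.006 m/s); the robot touches nothing.
It fails at once if the shuttle ran into the front buffer (value of joint shuttle above 0.417 m).
It fails at once if the shuttle ran into the rear buffer (value of joint shuttle below 0.004 m).
It fails at once if the shuttle was flung (over 0.3 m/s) (velocity of joint shuttle above 0.3 m/s or velocity of joint shuttle below -0.3 m/s).
It fails at once if the board nest was touched (contact force between the arm and shuttle_c1 above 1 N or contact force between the arm and shuttle_c2 above 1 N or contact force between the arm and shuttle_c3 above 1 N or contact force between the arm and shuttle_c4 above 1 N or contact force between the arm and shuttle_c5 above 1 N).
It fails at once if a bystander was disturbed (distance of any of multimeter, flux_bottle, spool, screwdriver, tin, parts_tray from where it was at the start of the episode above 0.03 m).
It also fails if it takes over 40 s, if anything falls off the work surface, if the arm or the gripper's body presses on something with over 40 N, if the wrist force passes 120 N, or if a joint passes its speed limit or range.

## Working session

There is one attempt and no reset: what is moved stays moved. The work goes in short steps, Python scripts to look and compute and a tool call to move; the robot and the scene stay as the last step left them, time stands still between calls to the robot, and variables do not carry over. Pictures are saved under pics/ and viewed, about 8 in all and at most 12, crops included, and the job is handed in when it is done.

Besides the shell and the picture viewer there is one more tool, called as name([rows], argument=value, ...), one row to a line, values as JSON. carry_out: Moves the arm, as the interface text tells. Its arguments: {"type":"object","properties":{"increments":{"type":"array","items":{"type":"array","items":{"type":"array","items":{"type":"number"}}}},"force":{"type":"number"}},"required":["increments"]}

```bash
mkdir -p pics; ls; python3 - <<'E'
from station import *
import cv2
print(read_state(), ctrl.tip_reach)
for n in ("top","scene"):
    print(n,camera_params(n)); cv2.imwrite(f"pics/{n}0.png",camera(n))
print(camera_params("wrist"))
E
```

```text
pics
{'time_s': 0.0, 'joint_positions': array([ 1.09239096e+00,  1.24499214e-01,  1.65167077e+00,  5.48732156e-06,
        1.36752454e+00, -8.25728330e-02]), 'joint_vel': array([ 0.00039636,  0.00113448,  0.00132685, -0.00148442,  0.0007873 ,
       -0.0004031 ]), 'joint_torque': array([-4.86375047e-04, -4.23616326e+01, -3.65445328e+01, -1.98556631e-05,
        6.71608068e-03, -2.64253822e-05]), 'tcp_pos': array([0.25035993, 0.59920712, 0.24105873]), 'orientation': array([-2.93506309e-04,  1.96627141e-01,  9.80477773e-01, -1.00911719e-03]), 'ft_force': array([0.39926562, 0.14347425, 0.03243088]), 'ft_torque': array([ 0.00833934, -0.01354686, -0.01133466]), 'grip_width': 0.9994079416195293} 0.011
top {'fx': 569.4090620627882, 'fy': 569.4090620627882, 'cx': 309.67860488101576, 'cy': 233.55167204846651, 'R': array([[ 0.06400907, -0.99793287, -0.00572944],
       [-0.97472834, -0.06128733, -0.21482209],
       [ 0.21402688,  0.01933521, -0.97663639]]), 't': array([-0.01754424,  0.5431516 ,  1.35786752])}
scene {'fx': 434.1204572366674, 'fy': 434.1204572366674, 'cx': 311.5987354614409, 'cy': 242.7376602696006, 'R': array([[-0.85091863,  0.52493076,  0.019626  ],
       [ 0.37685323,  0.63605866, -0.67335802],
       [-0.36594962, -0.56557676, -0.73905602]]), 't': array([ 0.44310661, -0.1720237 ,  1.09434949])}
{'fx': 426.8870421149483, 'fy': 426.8870421149483, 'cx': 313.4295625648362, 'cy': 242.37794826759864, 'mount': array([[ 5.27478610e-04, -9.53186577e-01, -3.02382325e-01,
         7.54388578e-02],
       [ 9.99999860e-01,  4.91119832e-04,  1.96273724e-04,
        -1.06672891e-03],
       [-3.85795225e-05, -3.02382386e-01,  9.53186703e-01,
        -1.31631511e-01],
       [ 0.00000000e+00,  0.00000000e+00,  0.00000000e+00,
         1.00000000e+00]])}
```

View pics/top0.png

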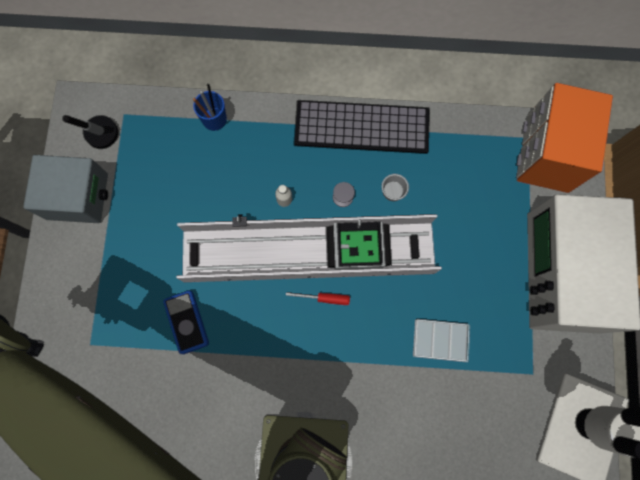

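View pics/scene0.png

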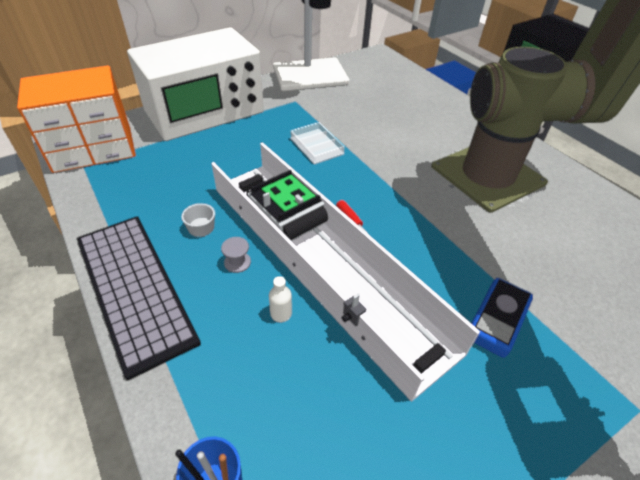

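The top view shows the trough from about (180,250) to (437,245). The shuttle is at about (360,245) and the pointer at (240,220) on the far wall, so travel is to the left, along world +y. The scene view agrees. Next I'll enlarge the crop to measure.

```bash
cat > h.py <<'E'
import numpy as np, cv2
from station import *
def ray(n,uv,z):
    p=camera_params(n); R,t=p["R"],p["t"]
    d=R.T@np.array([(uv[0]-p["cx"])/p["fx"],(uv[1]-p["cy"])/p["fy"],1]); c=-R.T@t
    return c+d*(z-c[2])/d[2]
def green(im):
    h=cv2.cvtColor(im,cv2.COLOR_BGR2HSV); m=cv2.inRange(h,(50,120,80),(75,255,255))
    n,l,s,c=cv2.connectedComponentsWithStats(m); i=1+np.argmax(s[1:,4])
    k=np.where(l==i,255,0).astype(np.uint8); r=cv2.minAreaRect(cv2.findNonZero(k)); return r
E
python3 - <<'E'
from h import *
im=cv2.imread("pics/top0.png")
cv2.imwrite("pics/crop.png",cv2.resize(im[200:290,170:450],None,fx=2.85,fy=2.85*1.0,interpolation=cv2.INTER_CUBIC))
r=green(im);print(r,ray("top",r[0],.091))
E
```

```text
((359.5, 246.5), (31.0, 37.0), 90.0) [ 0.51172857 -0.10596579  0.091     ]
```

View pics/crop.png

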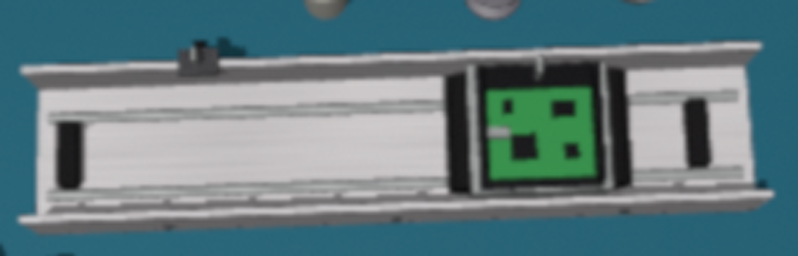

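```bash
python3 - <<'E'
from h import *
f=lambda u,v,z:ray("top",(u/2.85+170,v/2.85+200),z)
fl,fr,nl,nr=f(22,68,.08),f(760,45,.08),f(20,220,.08),f(772,195,.08)
c=(fl+fr+nl+nr)/4; ey=(fl-fr+nl-nr);ey/=np.linalg.norm(ey);ex=np.array([ey[1],-ey[0],0])
print(fl,fr,nl,nr,"len",np.linalg.norm(fl-fr),np.linalg.norm(nl-nr),"w",(fl-nl)@ex,(fr-nr)@ex)
print("c",c,"yaw",np.arctan2(-ey[0],ey[1]))
for n,p in dict(ptrtop=f(201,44,.117),clamp=f(199,58,.08),idx=f(540,57,.115),board=ray("top",(359.5,246.5),.091),fb=f(82,155,.033),rb=f(685,134,.033),rt=f(629,128,.056),ft=f(447,135,.056)).items():
    print(n,p,((p-c)@ex,(p-c)@ey))
E
```

```text
[0.54256093 0.34245597 0.08      ] [ 0.60292479 -0.29293432  0.08      ] [0.41086895 0.32910047 0.08      ] [ 0.47241061 -0.30519831  0.08      ] len 0.6382512082636922 0.6372772745229772 w 0.1323655708740714 0.13108884743859667
c [0.50719132 0.01835595 0.08      ] yaw 0.09571870170176368
ptrtop [0.5644956  0.18443535 0.117     ] (np.float64(0.0729146082687321), np.float64(0.15984243871848033))
clamp [0.56100707 0.19047825 0.08      ] (np.float64(0.07001958298580925), np.float64(0.16619108649852385))
idx [ 0.57160812 -0.10127606  0.115     ] (np.float64(0.05268838122222441), np.float64(-0.12524087282920204))
board [ 0.51172857 -0.10596579  0.091     ] (np.float64(-0.007365277117048296), np.float64(-0.12418629229630429))
fb [0.47774633 0.29267114 0.033     ] (np.float64(-0.0030931925467253367), np.float64(0.27587363277452603))
rb [ 0.53011627 -0.23791391  0.033     ] (np.float64(-0.0016723703712122132), np.float64(-0.2572877781043296))
rt [ 0.5276407  -0.18546683  0.056     ] (np.float64(0.000875893535270976), np.float64(-0.20484417245026337))
ft [ 0.51148321 -0.02774764  0.056     ] (np.float64(-0.0001339980606988875), np.float64(-0.046302738488177016))
```

```bash
cat >> h.py <<'E'
from scipy.spatial.transform import Rotation as Ro
C=np.array([.5083,.0185]); YAW=.0957
EX=np.array([np.cos(YAW),np.sin(YAW)]); EY=np.array([-np.sin(YAW),np.cos(YAW)])
def tool():
    s=read_state(); return s,Ro.from_quat(np.roll(s["orientation"],-1))
def row(by,z,bx=0.):
    s,R=tool(); p=np.r_[C+bx*EX+by*EY,z]
    T=Ro.from_matrix(np.c_[np.r_[-EX,0],np.r_[EY,0],[0,0,-1.]])
    return np.round(np.r_[R.inv().apply(p-s["tcp_pos"])*100,(R.inv()*T).as_rotvec()],3).tolist()
def where():
    s,R=tool(); d=s["tcp_pos"][:2]-C
    print("t",round(s["time_s"],3),"bed",np.round([d@EX,d@EY],4),"z",s["tcp_pos"][2].round(4),"F",s["ft_force"].round(2),"g",round(s["grip_width"],3))
E
python3 -c "
from h import *
where();print(row(-.25,.2))"
```

```text
t 0.1 bed [-0.2013  0.6028] z 0.2412 F [-0.12 -0.45 -0.83] g 1.001
[-57.989, -65.676, 4.232, -0.002, -0.001, -0.491]
```

carry_out([
  [[-58, -65.7, 4.2, 0, 0, -0.49, 0], [-58, -65.7, 4.2, 0, 0, -0.49, 0], [-58, -65.7, 4.2, 0, 0, -0.49, 0], [-58, -65.7, 4.2, 0, 0, -0.49, 0], [-58, -65.7, 4.2, 0, 0, -0.49, 0], [-58, -65.7, 4.2, 0, 0, -0.49, 0], [-58, -65.7, 4.2, 0, 0, -0.49, 0], [-58, -65.7, 4.2, 0, 0, -0.49, 0], [-58, -65.7, 4.2, 0, 0, -0.49, 0], [-58, -65.7, 4.2, 0, 0, -0.49, 0], [-58, -65.7, 4.2, 0, 0, -0.49, 0], [-58, -65.7, 4.2, 0, 0, -0.49, 0]],
], force=20)

```text
time_s: 1.6
tcp_pos: [0.4916, -0.1117, 0.2061]
orientation: [0.0, -0.047, 0.999, 0.0]
ft_force: [1.8, 0.3, 0.1]
grip_width: 0.004
```

```bash
python3 -c "
from h import *
where();print(row(-.25,.2), row(-.25,.08))"
```

```text
t 1.6 bed [-0.0291 -0.128 ] z 0.2061 F [1.78 0.33 0.1 ] g 0.004
[-2.93, -12.192, 0.605, 0.0, 0.0, -0.002] [-2.928, -12.195, 12.605, 0.0, 0.0, -0.002]
```

carry_out([
  [[-2.9, -12.2, 0.6, 0, 0, 0, 0], [-2.9, -12.2, 0.6, 0, 0, 0, 0], [-2.9, -12.2, 0.6, 0, 0, 0, 0], [-2.9, -12.2, 8, 0, 0, 0, 0], [-2.9, -12.2, 8, 0, 0, 0, 0]],
])

```text
time_s: 2.22
tcp_pos: [0.5285, -0.226, 0.1213]
orientation: [-0.004, -0.047, 0.999, 0.003]
ft_force: [-0.4, 0.7, -0.0]
grip_width: -0.001
```

```bash
python3 -c "
from h import *
where();print(row(-.25,.058))
a=camera('wrist');b=camera('scene');c=camera('top')
cv2.imwrite('pics/c.png',np.vstack([np.hstack([cv2.resize(a,(400,300)),cv2.resize(c,(400,300))]),cv2.resize(b,(800,600))[150:450]]))
for n,i in (('scene',b),('top',c)):
    try: r=green(i);print(n,r,(ray(n,r[0],.091)[:2]-C)@np.c_[EX,EY])
    except Exception as e:print(e)
"
```

```text
t 2.225 bed [-0.0032 -0.2453] z 0.1213 F [-0.39  0.66 -0.03] g -0.001
[-0.376, -0.508, 6.328, 0.006, -0.008, -0.001]
scene ((193.36013793945312, 97.90786743164062), (30.821441650390625, 51.797149658203125), 75.65067291259766) [-0.01760639 -0.57464068]
top ((359.39404296875, 246.32020568847656), (31.782352447509766, 37.146034240722656), 88.09085083007812) [-0.00802959 -0.12399031]
```

View pics/c.png

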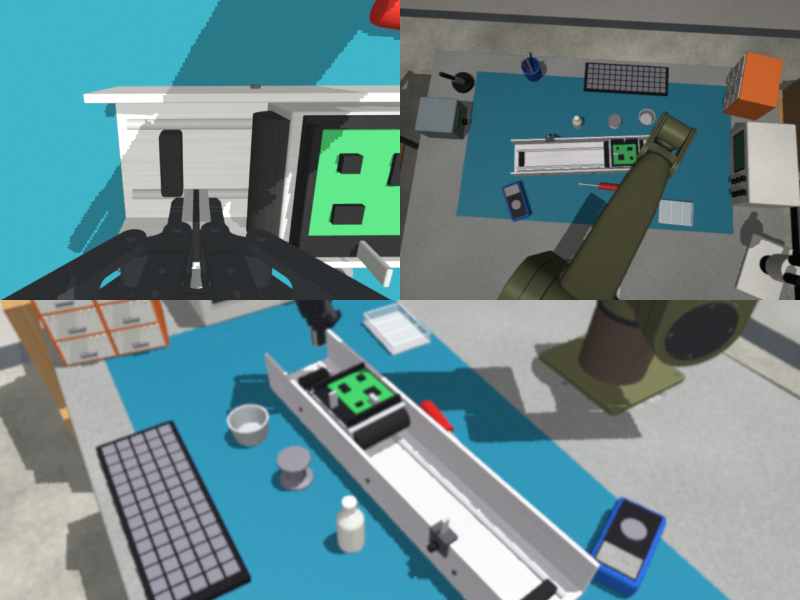

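Wrist view: the hand is behind the shuttle with the nose to its right. Because the finger linkage spreads along the trough, I'll turn the tool 90° so that it lies across the trough instead. The scene view shows the pointer blade top at about (354,294) and the index blade top at about (266,194).

```bash
sed -i 's/np.r_\[-EX,0\],np.r_\[EY,0\]/np.r_[EY,0],np.r_[EX,0]/' h.py; cat >> h.py <<'E'
def bed(n,uv,z): return (ray(n,uv,z)[:2]-C)@np.c_[EX,EY]
def shut(n):
    t=read_state()["time_s"]; im=camera(n)
    if n=="scene": im[:150]=0
    else: im[:,500:]=0
    r=green(im); return t,bed(n,r[0],.091).round(4),np.round(r[1],1)
E
python3 -c "
from h import *
where();print(row(-.25,.13),read_state()['joint_positions'].round(2))
print('ptr',bed('scene',(354,294),.117),'idx',bed('scene',(266,194),.115))
print(shut('scene'),shut('top'))
im=cv2.imread('pics/scene0.png'); cv2.imwrite('pics/d.png',np.hstack([cv2.resize(im[270:340,320:400],(400,350),interpolation=2),cv2.resize(im[160:230,240:320],(400,350),interpolation=2)]))
"
```

```text
t 2.375 bed [-1.000e-04 -2.473e-01] z 0.1268 F [ 0.2  -0.21  0.67] g -0.0
[-0.006, -0.27, -0.317, -0.0, -0.001, 1.57] [-0.5   0.07  1.91  0.    1.16 -2.16]
ptr [0.06924999 0.16632736] idx [ 0.05005144 -0.12008591]
(2.375, array([-0.0035, -0.1227]), array([31.7, 44.7])) (2.425, array([-0.0081, -0.124 ]), array([31.8, 37.2]))
```

View pics/d.png

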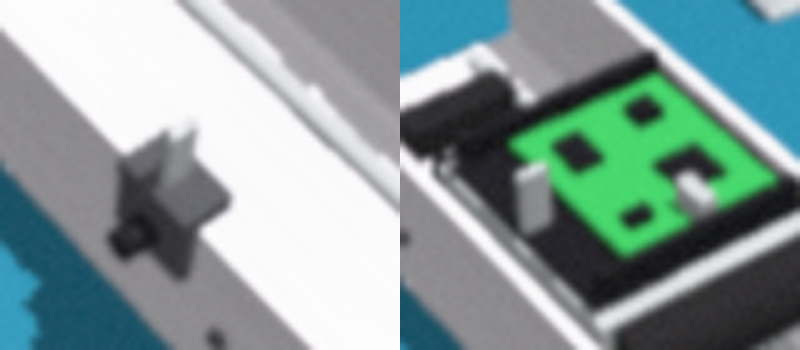

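Here the pointer blade top is at (356,295) and the index blade top at (266.6,193.6) in scene pixels. Both cameras put the travel needed at about 0.287 m.

carry_out([
  [[0, -0.3, -0.3, 0, 0, 1.57, 0], [0, -0.3, -0.3, 0, 0, 1.57, 0], [0, -0.3, -0.3, 0, 0, 1.57, 0], [0, -0.3, -0.3, 0, 0, 1.57, 0], [0, -0.3, -0.3, 0, 0, 1.57, 0], [0, -0.3, -0.3, 0, 0, 1.57, 0], [0, -0.3, -0.3, 0, 0, 1.57, 0], [0, -0.3, -0.3, 0, 0, 1.57, 0], [0, -0.3, -0.3, 0, 0, 1.57, 0], [0, -0.3, -0.3, 0, 0, 1.57, 0], [0, -0.3, -0.3, 0, 0, 1.57, 0]],
])

```text
time_s: 3.85
tcp_pos: [0.5329, -0.2315, 0.1308]
orientation: [0.001, 0.672, 0.74, 0.0]
ft_force: [0.3, 0.6, -0.5]
grip_width: 0.003
```

```bash
python3 -c "
from h import *
where();print(row(-.25,.058))
print('ptr',bed('scene',(356,295),.117))
print(shut('scene'))"
```

```text
t 3.85 bed [ 0.0006 -0.2513] z 0.1308 F [ 0.3   0.57 -0.5 ] g 0.003
[0.135, -0.071, 7.284, 0.002, 0.001, 0.0]
ptr [0.0679522  0.16970423]
(3.85, array([-0.004 , -0.1227]), array([31.7, 45.1]))
```

carry_out([
  [[0.1, 0, 3, 0, 0, 0, 0], [0.1, 0, 6, 0, 0, 0, 0], [0.1, 0, 7.3, 0, 0, 0, 0], [0.1, 0, 7.3, 0, 0, 0, 0]],
])

```text
time_s: 4.4
tcp_pos: [0.5316, -0.23, 0.0557]
orientation: [-0.001, 0.673, 0.74, -0.0]
ft_force: [-0.4, 0.3, 1.3]
grip_width: -0.001
```

```bash
python3 -c "
from h import *
where()
b=camera('scene')
cv2.imwrite('pics/e.png',np.hstack([cv2.resize(camera('wrist'),(400,300)),cv2.resize(b[140:260,200:360],(400,300),interpolation=2)]))
"
```

```text
t 4.4 bed [-0.0006 -0.2496] z 0.0557 F [-0.41  0.33  1.26] g -0.001
```

View pics/e.png

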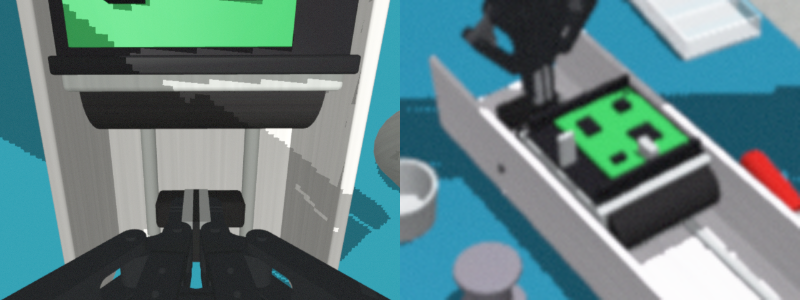

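carry_out([
  [[0.8, 0, -0.2, 0, 0, 0, 0], [1.6, 0, -0.2, 0, 0, 0, 0], [2.4, 0, -0.2, 0, 0, 0, 0], [2.4, 0, -0.2, 0, 0, 0, 0], [2.8, 0, -0.2, 0, 0, 0, 0], [3.2, 0, -0.2, 0, 0, 0, 0], [3.6, 0, -0.2, 0, 0, 0, 0], [4.0, 0, -0.2, 0, 0, 0, 0], [4.4, 0, -0.2, 0, 0, 0, 0], [4.8, 0, -0.2, 0, 0, 0, 0], [5.2, 0, -0.2, 0, 0, 0, 0], [5.6, 0, -0.2, 0, 0, 0, 0]],
])

```text
time_s: 6.0
tcp_pos: [0.5267, -0.1743, 0.0584]
orientation: [-0.0, 0.673, 0.74, -0.0]
ft_force: [-0.8, -0.8, -0.2]
grip_width: 0.002
```

carry_out([
  [[0.4, 0, 0, 0, 0, 0, 0], [0.8, 0, 0, 0, 0, 0, 0], [1.2, 0, 0, 0, 0, 0, 0], [1.6, 0, 0, 0, 0, 0, 0]],
])

```text
time_s: 6.5
tcp_pos: [0.5253, -0.1584, 0.0585]
orientation: [0.0, 0.673, 0.74, 0.0]
ft_force: [0.2, -0.5, -0.7]
grip_width: 0.001
```

```bash
python3 -c "
from h import *
where();print(shut('scene'),shut('top'))
where()"
```

```text
t 6.5 bed [-0.     -0.1777] z 0.0585 F [ 0.25 -0.45 -0.72] g 0.001
(6.5, array([-0.0043, -0.0818]), array([44.5, 33.9])) (6.55, array([-0.0082, -0.0771]), array([32., 34.]))
t 6.6 bed [-1.000e-04 -1.775e-01] z 0.0584 F [ 0.39  0.26 -0.74] g 0.0
```

carry_out([
  [[-0.3, 0, -6, 0, 0, 0, 0], [-0.3, 0, -11, 0, 0, 0, 0], [5, 0, -12, 0, 0, 0, 0], [11, 0, -12, 0, 0, 0, 0], [17, 0, -12, 0, 0, 0, 0], [23, 0, -12, 0, 0, 0, 0], [29, 0, -12, 0, 0, 0, 0], [35, 0, -12, 0, 0, 0, 0], [41, 0, -12, 0, 0, 0, 0], [45, 0, -12, 0, 0, 0, 0], [45, 0, -9, 0, 0, 0, 0], [45, 0, -6, 0, 0, 0, 0]],
])

```text
time_s: 8.1
tcp_pos: [0.4827, 0.2903, 0.1182]
orientation: [0.0, 0.672, 0.74, 0.001]
ft_force: [0.3, -0.6, -0.2]
grip_width: -0.001
```

```bash
python3 -c "
from h import *
where();print(shut('scene'),shut('top'))
where();print(row(.272,.058))"
```

```text
t 8.1 bed [0.0005 0.273 ] z 0.1182 F [ 0.34 -0.6  -0.17] g -0.001
(8.1, array([-0.005 ,  0.0133]), array([48.8, 36.1])) (8.15, array([-0.0077,  0.0136]), array([32., 37.]))
t 8.2 bed [-0.0025  0.2713] z 0.1143 F [-0.24 -1.59  0.21] g 0.004
[0.09, 0.289, 5.632, -0.007, 0.003, -0.0]
```

carry_out([
  [[0, 0.2, 3, 0, 0, 0, 0], [0, 0.2, 5.6, 0, 0, 0, 0], [0, 0.2, 5.6, 0, 0, 0, 0], [0, 0.2, 5.6, 0, 0, 0, 0]],
])

```text
time_s: 8.7
tcp_pos: [0.4856, 0.2899, 0.0642]
orientation: [0.0, 0.673, 0.74, 0.001]
ft_force: [-0.2, -0.3, -0.2]
grip_width: 0.004
```

```bash
python3 -c "
from h import *
where();print(shut('scene'),shut('top'));where()"
```

```text
t 8.7 bed [0.0034 0.2723] z 0.0642 F [-0.23 -0.29 -0.25] g 0.004
(8.7, array([-0.0045,  0.0465]), array([50.9, 36.8])) (8.75, array([-0.0083,  0.0469]), array([31.8, 37.2]))
t 8.8 bed [0.0036 0.2725] z 0.0645 F [ 0.78 -0.38 -1.05] g -0.0
```

carry_out([
  [[-1.5, -0.3, 0.6, 0, 0, 0, 0], [-3, -0.3, 0.6, 0, 0, 0, 0], [-4.5, -0.3, 0.6, 0, 0, 0, 0], [-5.2, -0.3, 0.6, 0, 0, 0, 0], [-5.2, -0.3, 0.6, 0, 0, 0, 0]],
])

```text
time_s: 9.43
tcp_pos: [0.4867, 0.2368, 0.0565]
orientation: [0.0, 0.673, 0.739, 0.0]
ft_force: [0.5, 0.5, -0.2]
grip_width: -0.004
```

```bash
python3 -c "
from h import *
where();print(shut('scene'),shut('top'));where()"
```

```text
t 9.425 bed [-0.0006  0.2194] z 0.0565 F [ 0.51  0.5  -0.22] g -0.004
(9.425, array([-0.0039,  0.0843]), array([52.8, 37.2])) (9.475, array([-0.0066,  0.0837]), array([31., 35.]))
t 9.525 bed [-0.0006  0.22  ] z 0.0566 F [ 0.19  0.8  -0.41] g 0.001
```

carry_out([
  [[0, 0, 0, 0, 0, 0, 0], [0, 0, 0, 0, 0, 0, 0], [0, 0, 0, 0, 0, 0, 0], [0, 0, 0, 0, 0, 0, 0], [0, 0, 0, 0, 0, 0, 0], [0.3, 0, 0, 0, 0, 0, 0], [0.6, 0, 0, 0, 0, 0, 0], [0.9, 0, 0, 0, 0, 0, 0], [1.2, 0, 0, 0, 0, 0, 0], [1.5, 0, 0, 0, 0, 0, 0], [1.8, 0, 0, 0, 0, 0, 0], [2.1, 0, 0, 0, 0, 0, 0]],
])

```text
time_s: 11.02
tcp_pos: [0.4845, 0.2586, 0.0565]
orientation: [-0.0, 0.673, 0.74, 0.0]
ft_force: [0.5, 0.4, 0.1]
grip_width: 0.005
```

carry_out([
  [[0.3, 0, 0, 0, 0, 0, 0], [0.6, 0, 0, 0, 0, 0, 0], [0.9, 0, 0, 0, 0, 0, 0], [1.2, 0, 0, 0, 0, 0, 0], [1.5, 0, 0, 0, 0, 0, 0], [1.8, 0, 0, 0, 0, 0, 0], [2.1, 0, 0, 0, 0, 0, 0]],
])

```text
time_s: 11.9
tcp_pos: [0.4825, 0.2795, 0.0564]
orientation: [0.0, 0.673, 0.74, 0.0]
ft_force: [-0.6, 0.9, -1.4]
grip_width: 0.002
```

```bash
python3 -c "
from h import *
where();print(shut('scene'),shut('top'));where()"
```

```text
t 11.9 bed [-0.0007  0.2622] z 0.0564 F [-0.65  0.87 -1.4 ] g 0.002
(11.9, array([-0.0047,  0.159 ]), array([54.4, 39.6])) (11.95, array([-0.0069,  0.1565]), array([30. , 36.3]))
t 12.0 bed [-0.0007  0.2623] z 0.0564 F [ 0.29 -0.08  0.24] g 0.0
```

carry_out([
  [[0.5, 0, 0, 0, 0, 0, 0], [1, 0, 0, 0, 0, 0, 0], [1, 0, 0, 0, 0, 0, 0], [1, 0, 0, 0, 0, 0, 0]],
])

```text
time_s: 12.5
tcp_pos: [0.4816, 0.2893, 0.0564]
orientation: [0.0, 0.673, 0.74, -0.0]
ft_force: [0.4, -0.7, 0.5]
grip_width: -0.0
```

```bash
python3 -c "
from h import *
where();print(shut('scene'),shut('top'))
b=camera('scene')
cv2.imwrite('pics/f.png',cv2.resize(b[250:350,300:440],(700,500),interpolation=2))
where()"
```

```text
t 12.5 bed [-0.0007  0.2721] z 0.0564 F [ 0.39 -0.73  0.53] g -0.0
(12.5, array([-0.0046,  0.1603]), array([55.9, 39.6])) (12.55, array([-0.0069,  0.1565]), array([30.3, 36.2]))
t 12.65 bed [-0.0008  0.2719] z 0.0564 F [-0.01  0.03  0.07] g 0.0
```

View pics/f.png

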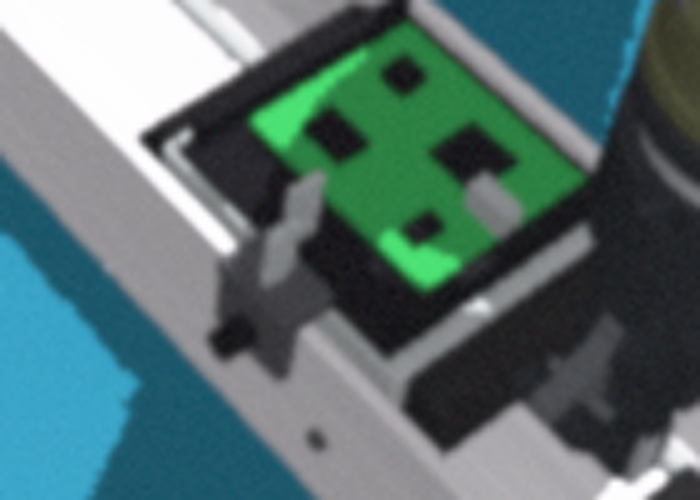

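The shuttle is nearly at rest. Its index blade top is at crop (310,180), which is scene (362,286), and the pointer top is at about (356,295).

```bash
python3 -c "
from h import *
print(bed('scene',(362,286),.115),bed('scene',(356.2,295.2),.117))"
```

```text
[0.04714976 0.16102567] [0.06795109 0.17018836]
```

carry_out([
  [[2, 0, 0, 0, 0, 0, 0], [2, 0, -3, 0, 0, 0, 0], [2, 0, -9, 0, 0, 0, 0], [6, 0, -15, 0, 0, 0, 0], [10, 0, -15, 0, 0, 0, 0], [10, 0, -15, 0, 0, 0, 0], [10, 0, -15, 0, 0, 0, 0], [10, 0, -15, 0, 0, 0, 0]],
])

```text
time_s: 13.65
tcp_pos: [0.4717, 0.388, 0.2051]
orientation: [-0.0, 0.673, 0.74, -0.001]
ft_force: [-0.4, 0.2, -0.8]
grip_width: -0.001
```

```bash
python3 -c "
from h import *
where();print(shut('scene'),shut('top'))
b=camera('scene');t=camera('top')
cv2.imwrite('pics/g.png',np.hstack([cv2.resize(b[260:330,320:400],(400,350),interpolation=2),cv2.resize(t[205:275,200:280],(400,350),interpolation=2)]))
where()"
```

```text
t 13.65 bed [-0.0011  0.3713] z 0.2051 F [-0.36  0.23 -0.81] g -0.001
(13.65, array([-0.0046,  0.1597]), array([55.2, 39.6])) (13.7, array([-0.0067,  0.1563]), array([31., 35.]))
t 13.85 bed [-0.0007  0.3713] z 0.2059 F [-0.07  0.02 -0.71] g -0.001
```

View pics/g.png

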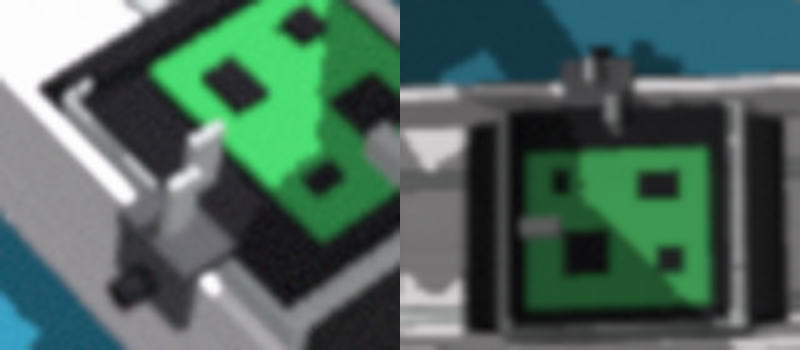

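```bash
python3 -c "
from h import *
f=lambda u,v,z:bed('top',(200+(u-400)/5,205+v/5),z)
print('top idx',f(610,97,.115),'ptr',f(590,60,.117), 'clamp L/R',f(562,75,.08),f(634,75,.08))
print('scene',bed('scene',(361.4,285.5),.115),bed('scene',(356.8,295),.117))"
```

```text
top idx [0.05002938 0.15664105] ptr [0.06812802 0.16589478] clamp L/R [0.07039491 0.18445792] [0.06922103 0.1489526 ]
scene [0.04726611 0.15968375] [0.06692025 0.17046373]
```

Both cameras put the index about 9–11 mm short of the pointer, which is inside ±15 but with little margin. I'll check it from closer with the wrist camera before deciding whether to nudge.

carry_out([
  [[-6, 0, -6, 0, 0, 0, 0], [-12, 0, -8, 0, 0, 0, 0], [-18, 0, -8, 0, 0, 0, 0], [-24, 0, -8, 0, 0, 0, 0], [-24, 0, -8, 0, 0, 0, 0], [-24, 0, -8, 0, 0, 0, 0], [-24, 0, -8, 0, 0, 0, 0]],
])

```text
time_s: 14.72
tcp_pos: [0.4947, 0.1508, 0.2862]
orientation: [-0.0, 0.672, 0.74, 0.0]
ft_force: [0.6, -0.2, 0.2]
grip_width: 0.0
```

```bash
python3 -c "
from h import *
where();w=camera('wrist');cv2.imwrite('pics/w.png',w);print(shut('scene'))
"
```

```text
t 14.725 bed [-0.0009  0.133 ] z 0.2862 F [ 0.64 -0.18  0.22] g 0.0
(14.775, array([-0.0053,  0.1602]), array([55.9, 40.3]))
```

View pics/w.png

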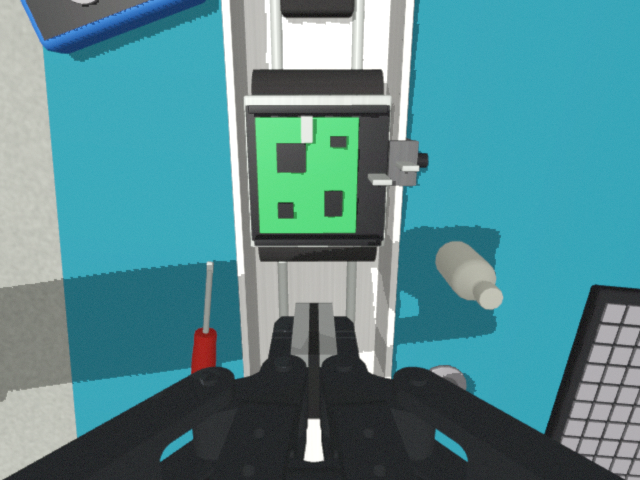

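The wrist view shows the index blade top at (382,182) and the pointer blade top at (411,168).

```bash
python3 -c "
from h import *
s,R=tool();p=camera_params('wrist');M=p['mount']
def w(u,v,z):
    d=R.apply(M[:3,:3]@[(u-p['cx'])/p['fx'],(v-p['cy'])/p['fy'],1]);o=s['tcp_pos']+R.apply(M[:3,3])
    return ((o+d*(z-o[2])/d[2])[:2]-C)@np.c_[EX,EY]
print(w(382,182,.115),w(411,168,.117))
print('clamp ends',w(405,141,.09),w(405,186,.09),'board',w(307,176,.091))"
```

```text
[0.04903557 0.15798831] [0.06852761 0.16820519]
clamp ends [0.06873162 0.18465705] [0.07098978 0.15072298] board [-0.00473166  0.15846648]
```

All three cameras agree on about −10 mm with 1–2 mm scatter, and the shuttle hasn't moved for over 2 s. That is inside the tolerance, and another push would risk more than it gains. Handing in.

```bash
python3 -c "
from h import *
print(shut('scene'),shut('top'));where();print(ctrl.sign_off())"
```

```text
(14.825, array([-0.0053,  0.1602]), array([55.9, 40.3])) (14.875, array([0.0167, 0.1901]), array([ 9., 11.]))
t 14.925 bed [-0.0009  0.1331] z 0.2862 F [-1.14  0.25  0.16] g -0.001
the job is handed in; nothing more can be done
None
```

I pushed the shuttle off by its rear nose with shut fingers moving at a steady 32 mm/s, and it left at about 60 mm/s. I then carried the hand over to the front and met the front nose at about half the shuttle's speed (24 mm/s), which brought it to a stop. The job was handed in at about 14.9 s with the hand raised clear.

**Position:** the index blade stands short of the pointer but within the ±15 mm allowed. The margin is only about 4–6 mm, and I left it there rather than risk another push.

| Camera | Index relative to pointer |
|---|---|
| top | −9 mm |
| wrist | −10 mm |
| scene | −11 mm |

**Standing still:** the scene camera put the board at 0.1603, 0.1597, 0.1602 and 0.1602 m between 12.5 and 14.8 s, so it was at rest within the measuring noise.

**A check that disagreed:** the last top-camera reading (0.190 m) is not valid. The arm was over the board and only a 9 × 11 pixel patch of green was found, so I went by the scene and wrist views.

I did not measure the bystanders again afterwards. The arm passed above them, and the later pictures showed nothing out of place.

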